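# Stop the coasting jar carousel with its empty hole at the loading slot

## Robot

A 6-joint arm with a two-finger parallel gripper is mounted at the origin on a cart in front of the work surface, level with it; the furniture and walls round the work are solid. World frame = base frame: x ahead of the robot, y to its left, z up, the work surface at z = 0. Lengths are in m, angles in degrees, forces in N, time in s.
With the tool pointing down it reaches from about 0.35 to 0.975 m from the base axis. Payload 17.4 kg.
Tool frame: the origin (TCP) lies on the centre line of the jaws, within the pads' length; the fingertips stand 22 mm ahead of it and the grasp point (between the pads) lies 3 mm ahead of it; z points along the fingers, y is the direction in which the jaws open and shut (so a half turn about z gives the same grasp; the last joint's range is limited). The gripper opens to 85 mm and grips with 20 to 120 N. Pads are 22 mm wide; open, the fingers measure 114 mm over their backs; the gripper's body (76 mm by 85 mm) begins 54 mm behind the grasp point. The pads swing forward as they close: fully open they stand 13 mm farther back than shut.
Start: joints at [68.079, 6.646, 82.598, -0, 90.757, -2.166], TCP at [0.228, 0.635, 0.253] pointing down, gripper open.
Joint ranges: [-162.19, 162.19], [-47.58, 125.68], [4.15, 143.07], [-65.23, 245.23], [0.69, 171.88], [-170.13, 170.13]. Speed limits (degrees/s): [108.29, 108.29, 127.2, 180, 180, 180].

## Interface

Orientations are given as a 3x3 rotation matrix whose columns are the frame's x, y, z axes.
In Python, from plant import ctrl gives the robot as it stands. The module is installed in compiled form; this text tells all that it offers.
- The arm moves only by the shell command python3 -m crank 'ROWS' [FORCE]. ROWS is text: rows parted by semicolons, each of 7 numbers parted by spaces: the closure, from 0 (fully open) to 1 (shut), then the shift along the tool's x, y, z in cm, then the turn, a rotation vector about the tool's x, y, z in rad. In form: fingers dx dy dz rx ry rz; .... A call has 1 to 8 rows; each row shifts and turns the commanded pose from where the row before left it, along the tool's axes as they then stand; what a row does not reach is not made up. A row lasts 1/12 s, in which the tool goes at most 41.7 mm and 7.16 degrees, less where a joint would pass 70% of its speed; a pose out of reach is approached as far as the arm can. A call is refused whole if a number of a shift passes 4.17 or a number of a turn 0.125, either way. A call with a gripper value outside its range is refused whole. The fingers move at their own pace and stop on an object; FORCE is the grip in N (left out, the last holds). Time passes only in rows, so rows that do not move let the fingers close. It gives the time, the measured TCP pose, the force and the opening at its end, in the units of the state.
- ctrl.read_state(): the state, without advancing time (a new reading comes with each control period).
- ctrl.read_camera(name): name is "scene" or "top" or "wrist"; returns a dict with "pixels" (400x640x3 uint8, red, green, blue), "fx", "fy", "cx", "cy" (pixels), "rvec" (rotation vector, rad) and "tvec" (3), from world to camera coordinates, as OpenCV has them. Camera axes: x right, y down, z forward; pixel columns grow to the right and rows downward; lengths in m; the calibration is good to about 2 mm. A picture is of the moment at which its call begins. There is no depth.
- ctrl.close_job(): hands the job in, once; it reports no verdict.
Trained networks look in a picture, given as the dict that the camera call returned (one of the last four; its "shot" number tells which), for a name from the list of things; names that differ only in an ending like _2 or _b are one class to them, and where a whole thing is asked for, a point or a joint stands for the part that bears it (a point fixed in the world has none). Each returns a list of dicts, best first, with "score" (0 to 1); they miss things now and then, are a little off and sometimes report something else, mostly with a low value. They report only what shows in the picture. A call takes as long as a camera call.
- ctrl.boxes_of(thing, picture): "xy" ([column, row] in pixels, amid what is visible of it).
- ctrl.pinpoint(thing, picture): "xy" ([column, row] in pixels: a listed point, or the origin of a listed thing).
The state is a dict: "clock": time; "qpos": joint angles; "qvel": joint speeds; "tau": joint torques, N m; "ee_pos": TCP position; "eef_rot": TCP orientation; "wrist_force": force on the tool from outside, world axes, zero at the start; "wrist_torque": the same for the moment, N m; "width": finger opening in m.
Only numpy, scipy, OpenCV 4.12 (cv2) and the standard library are available. Lean on these libraries where they do the work, as an engineer would, in place of code of your own. Each camera call takes 0.05 s, during which the arm holds its last target.

## Task

The small jar carousel is still coasting round. Slow it by touch and bring it to a stop with its one empty hole under the slot of the orange loading gate, ready for the next jar; then let go of it. Do not lean hard on it.

Things in the scene. Friction and masses are not known exactly. Their poses are not given: they have to be found in the camera images.
- carousel: Jar carousel fixed to the worktop: grey foot with a flat wheel, 232 mm across, spinning freely about the vertical. Origin on the worktop under the wheel's axis, z up, x axis towards the gate. Wheel's flat top 60 mm above the worktop: metal deck with six holes, centre cap 9 mm proud, and outside the jars a plain dark rubber band 82 to 116 mm from the axis, clear to touch for braking.
- empty_hole (a point): Centre of the mouth of the wheel's one empty hole (29 mm wide, black inside), 62 mm from the axis, 60 mm above the worktop; it goes round with the wheel. The five other holes, at the same radius, hold small red jars, 23 mm across, whose white caps stand 75 mm above the worktop.
- slot (a point): Middle of the slot (34 mm wide, open towards the axis) in the orange gate, fixed, 62 mm from the axis, 98 mm above the worktop. The gate is a fork 56 mm wide and 6 mm thick, 41 to 143 mm from the axis, its underside 92 mm above the worktop, on a post 129 to 143 mm from the axis.
- wheel: The wheel; origin on its axis at the worktop's level, x axis towards the empty hole, z up. At the start it is already going round anticlockwise seen from above at 0.6 to 1.0 rad/s, and loses about 0.012 rad/s per second, so that it coasts for about a minute. A few newtons on the band stop it within about 0.2 s; let go gently, it then stays, or creeps on a few degrees if it is nudged in letting go.

How it is judged (in metres and radians):
At the end, for the whole second after the job is handed in: The wheel stands still (slower than 0.04 rad/s) with the middle of its empty hole within 15 mm, seen from above, of the middle of the gate's slot (about 14 degrees either way) (horizontal distance between empty_hole and slot below 0.015 m and angular speed of wheel below 0.04 rad/s); the robot touches nothing.
It fails at once if the carousel is pressed or pushed with more than 60 N (contact force between any of the arm, the fingers and carousel above 60 N).
It also fails if it takes over 72 s, if anything falls off the work surface, if the arm or the gripper's body presses on something with over 40 N, if the wrist force passes 120 N, or if a joint passes its speed limit or range.

## Working session

There is one attempt and no reset: what is moved stays moved. The work goes in short steps, Python scripts to look and compute and a shell command to move; the robot and the scene stay as the last step left them, time stands still between calls to the robot, and variables do not carry over. Pictures are saved under pics/ and viewed, and the job is handed in when it is done.

```bash
mkdir -p pics
cat > h.py <<'E'
import numpy as np, cv2
from plant import ctrl
def cam(n,save=None):
    p=ctrl.read_camera(n)
    if save: cv2.imwrite('pics/'+save,cv2.cvtColor(p['pixels'],cv2.COLOR_RGB2BGR))
    return p
def ray(p,xy,z):
    R,_=cv2.Rodrigues(np.array(p['rvec'],float)); t=np.array(p['tvec'],float).reshape(3)
    d=R.T@np.array([(xy[0]-p['cx'])/p['fx'],(xy[1]-p['cy'])/p['fy'],1]); c=-R.T@t
    return c+d*(z-c[2])/d[2]
E
python3 - <<'E'
from h import *
print(ctrl.read_state())
for n in ['top','scene']:
    p=cam(n,n+'1.png'); print(n,ctrl.read_state()['clock'])
    for t,z in [('carousel',0),('empty_hole',.06),('slot',.098),('wheel',0)]:
        r=ctrl.pinpoint(t,p)
        for q in r[:2]: print(t,q['score'],np.round(q['xy']),ray(p,q['xy'],z).round(4))
print(ctrl.read_state()['clock'])
E
```

```text
{'clock': 0.0, 'qpos': array([ 6.80783345e+01,  6.67595821e+00,  8.26350276e+01, -1.50589390e-03,
        9.07566116e+01, -2.16553498e+00]), 'qvel': array([ 0.03295562, -0.09573214,  0.06424015, -0.07327981, -0.00561468,
        0.01418224]), 'tau': array([-5.95768041e-03, -7.31986070e+01, -6.32485127e+01, -3.14859071e-04,
        6.19113343e-03, -5.84807850e-06]), 'ee_pos': array([0.22811497, 0.63511813, 0.25254836]), 'eef_rot': array([[-9.41139737e-01,  3.38017487e-01, -4.16083628e-04],
       [ 3.38017743e-01,  9.41139090e-01, -1.10430391e-03],
       [ 1.83185356e-05, -1.17994794e-03, -9.99999304e-01]]), 'wrist_force': array([ 0.34157882,  0.84223256, -0.62859288]), 'wrist_torque': array([-0.04750623,  0.01685794, -0.05592121]), 'width': 0.08542738078271875}
top 0.05
carousel 0.56 [308. 196.] [0.5389 0.2141 0.    ]
empty_hole 0.57 [294. 173.] [0.5877 0.2479 0.06  ]
slot 0.94 [288. 212.] [0.4948 0.2562 0.098 ]
wheel 0.9 [308. 198.] [0.5338 0.2149 0.    ]
scene 0.3
carousel 0.63 [315. 236.] [0.5411 0.2128 0.    ]
empty_hole 0.73 [289. 208.] [0.5854 0.251  0.06  ]
slot 0.79 [306. 208.] [0.5028 0.2588 0.098 ]
wheel 0.62 [316. 236.] [0.5414 0.2093 0.    ]
0.5
```

View pics/top1.png

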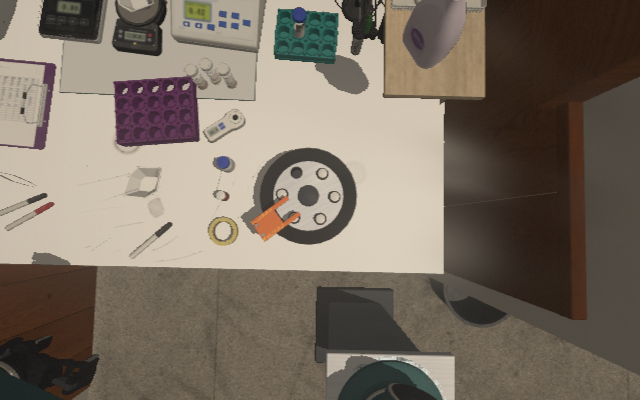

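View pics/scene1.png

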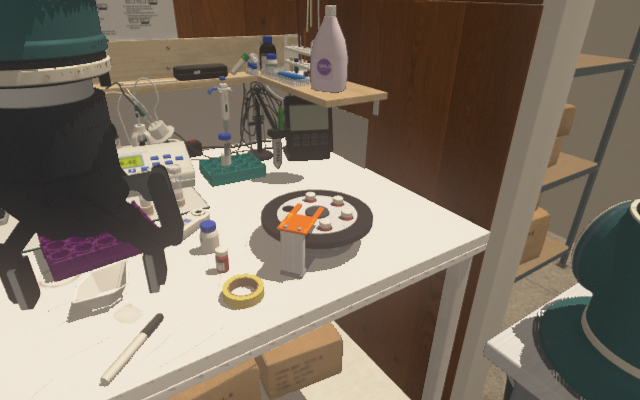

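The top picture shows the wheel's axis at about (308,195), the empty hole at (296,173) and the gate at lower left, with its slot near (288,212). Next I refine the centre and speed, and work out the move to a point on the right-hand side of the band.

```bash
cat >> h.py <<'E'
def rim(p):
    # fit circle at z=.06 to band's outer edge, from dark pixels
    g=p['pixels'].astype(int).max(2); m=np.zeros(g.shape,np.uint8); m[(g<75)]=255
    m[:, :235]=0; m[:,380:]=0; m[:130]=0; m[260:]=0
    n,l,s,c=cv2.connectedComponentsWithStats(m); k=1+np.argmax(s[1:,4])
    pts=np.argwhere(l==k)[:,::-1].astype(np.int32); h=cv2.convexHull(pts)[:,0]
    return np.array([ray(p,q,.06)[:2] for q in h])
E
python3 - <<'E'
from h import *
import time
from scipy.optimize import least_squares
p=cam('top','top2.png'); 
W=rim(p); f=least_squares(lambda c: np.hypot(*(W-c).T)-.116,[.538,.213],loss='soft_l1',f_scale=.002)
print(f.x, np.round(f.fun*1000,1))
for q in ctrl.boxes_of('wheel',p)[:1]: print(q)
s=ctrl.read_state(); print(s['clock'])
R=s['eef_rot']
c=f.x
for n in ('top',)*3:
    p=cam(n); t=ctrl.read_state()['clock']-.05
    e=ctrl.pinpoint('empty_hole',p); sl=ctrl.pinpoint('slot',p); w=ctrl.pinpoint('wheel',p); 
    E=ray(p,e[0]['xy'],.06)[:2]-c; S=ray(p,sl[0]['xy'],.098)[:2]-c
    print(t,e[0]['score'],E,np.hypot(*E),np.degrees(np.arctan2(E[1],E[0])),S,np.hypot(*S),np.degrees(np.arctan2(S[1],S[0])))
R_,_=cv2.Rodrigues(np.array(p['rvec'],float));print('campos',-R_.T@np.array(p['tvec']).reshape(3))
c=np.array(c);b=c+.099*np.array([np.cos(np.radians(-60)),np.sin(np.radians(-60))])
print('tool delta cm',100*R.T@(np.array([b[0],b[1],.13])-s['ee_pos']))
E
```

```text
[0.53478921 0.21506483] [-1.8 -1.5 -1.8 -2.2 -1.9 -2.1 -2.3 -1.9 -2.5 -2.5 -3.  -3.4 -3.5 -2.5
 -3.5 -3.2 -3.4 -3.5 -3.3 -2.8 -2.5 -2.5 -2.  -1.6 -1.6 -1.4 -1.8 -2.1
 -1.9 -1.4 -1.9 -2.1 -1.8 -1.3 -1.  -1.2 -1.3 -1.2 -1.  -1.6]
{'xy': [312.5, 192.7], 'score': 0.65}
0.6
0.6 0.62 [0.03651217 0.0529054 ] 0.06428157073904706 55.38886305539319 [-0.03888337  0.04233873] 0.057484641874421344 132.5639835215623
0.7999999999999999 0.98 [0.01997173 0.0621901 ] 0.06531828514964498 72.19609678901129 [-0.04002564  0.04253256] 0.05840437605611022 133.26072047804226
1.0 0.74 [0.00793158 0.06515981] 0.06564076641870302 83.05981238798434 [-0.04031011  0.04479797] 0.06026410652617328 131.98151324767227
campos [0.47181677 0.19812007 0.94669381]
tool delta cm [-50.61741492 -35.57941359  12.3322401 ]
```

View pics/top2.png

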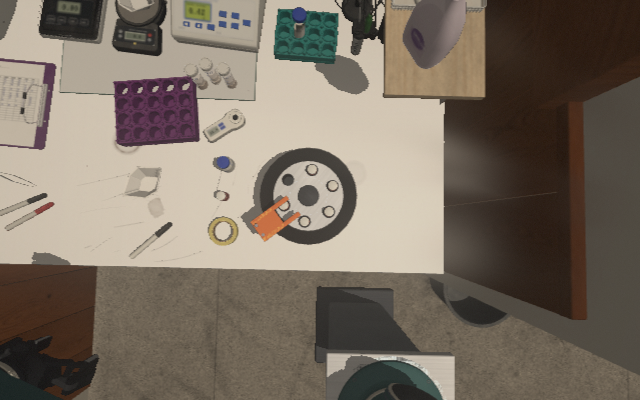

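```bash
python3 -m crank '1 -3.3 -2.3 0 0 0 0;1 -3.3 -2.3 0 0 0 0;1 -3.3 -2.3 0 0 0 0;1 -3.3 -2.3 0 0 0 0;1 -3.3 -2.3 0 0 0 0;1 -3.3 -2.3 0 0 0 0;1 -3.3 -2.3 0 0 0 0;1 -3.3 -2.3 0 0 0 0' 20
python3 -m crank '1 -3.3 -2.3 0 0 0 0;1 -3.3 -2.3 0 0 0 0;1 -3.3 -2.3 0 0 0 0;1 -3.3 -2.3 0 0 0 0;1 -3.3 -2.3 0 0 0 0;1 -3.3 -2.3 0 0 0 0;1 -3.3 -2.3 0 0 0 0;1 0 0 0 0 0 0'
cat >> h.py <<'E'
C=np.array([.5365,.2145]); 
def ang(p):
    e=ctrl.pinpoint('empty_hole',p)
    out=[]
    for q in e[:2]:
        E=ray(p,q['xy'],.06)[:2]-C; out.append((q['score'],np.hypot(*E).round(4),np.degrees(np.arctan2(E[1],E[0])).round(1)))
    return out
E
python3 - <<'E'
from h import *
s=ctrl.read_state(); 
b=C+.099*np.array([np.cos(np.radians(-60)),np.sin(np.radians(-60))])
print(s['clock'],s['ee_pos'],s['eef_rot'].round(3),s['wrist_force'],s['width'],'delta',100*s['eef_rot'].T@(np.array([b[0],b[1],.105])-s['ee_pos']))
p=cam('top','top3.png'); print(ang(p))
p=cam('scene','scene3.png'); print(ang(p))
E
```

```text
clock: 1.87
ee_pos: [0.4151, 0.3711, 0.2535]
eef_rot: [[-0.941, 0.338, 0.0], [0.338, 0.941, 0.0], [-0.0, 0.0, -1.0]]
wrist_force: [0.3, 0.2, -0.3]
width: -0.0001
clock: 2.53
ee_pos: [0.5801, 0.1383, 0.2529]
eef_rot: [[-0.94, 0.342, 0.0], [0.342, 0.94, -0.001], [-0.001, -0.001, -1.0]]
wrist_force: [0.2, 0.8, -0.6]
width: -0.0002
2.5333 [0.58006596 0.13829886 0.25289514] [[-0.94   0.342  0.   ]
 [ 0.342  0.94  -0.001]
 [-0.001 -0.001 -1.   ]] [ 0.22072887  0.79389259 -0.59458084] -0.00017670205842910752 delta [-0.87367717 -0.67417135 14.79098633]
[(0.68, np.float64(0.0662), np.float64(146.5))]
[(0.79, np.float64(0.063), np.float64(160.1))]
```

View pics/top3.png

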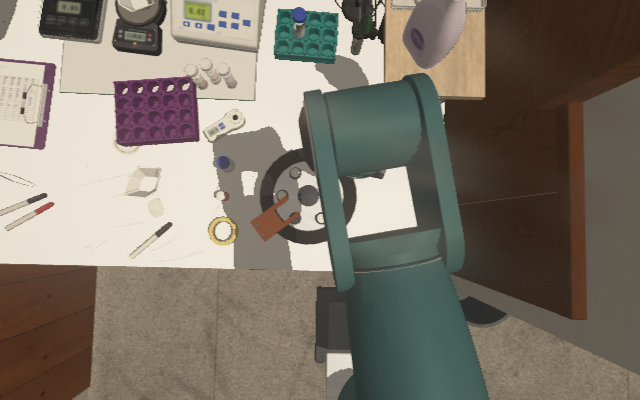

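View pics/scene3.png

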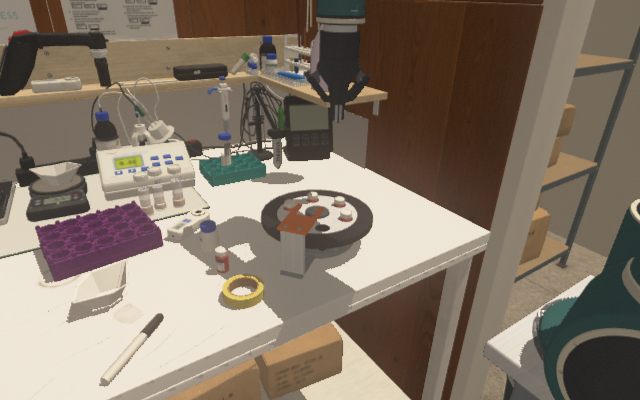

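```bash
python3 -m crank '1 -0.9 -0.7 3.9 0 0 0;1 0 0 4 0 0 0;1 0 0 4 0 0 0;1 0 0 2 0 0 0;1 0 0 1.2 0 0 0;1 0 0 0.6 0 0 0;1 0 0 0 0 0 0;1 0 0 0 0 0 0'
python3 - <<'E'
from h import *
s=ctrl.read_state(); print(s['ee_pos'],s['wrist_force'])
for i in range(3):
    t=ctrl.read_state()['clock'];p=cam('scene','scene4.png' if i==2 else None); print(t,'scene',ang(p))
    t=ctrl.read_state()['clock'];p=cam('top','top4.png' if i==2 else None); print(t,'top',ang(p))
E
```

```text
clock: 3.4
ee_pos: [0.5841, 0.1342, 0.098]
eef_rot: [[-0.941, 0.337, 0.002], [0.337, 0.941, 0.0], [-0.002, 0.001, -1.0]]
wrist_force: [-0.1, -0.1, 0.0]
width: 0.0003
[0.5840617  0.13421703 0.09799206] [-0.06846462 -0.11367973  0.01826019]
3.4 scene [(0.68, np.float64(0.0298), np.float64(-1.5)), (0.56, np.float64(0.0643), np.float64(-170.0))]
3.5 top [(0.61, np.float64(0.0591), np.float64(-165.5))]
3.6 scene [(0.77, np.float64(0.0586), np.float64(-154.2))]
3.7 top [(0.85, np.float64(0.06), np.float64(-152.2))]
3.8 scene [(0.91, np.float64(0.0702), np.float64(-148.8))]
3.9 top [(0.2, np.float64(0.0594), np.float64(129.0))]
```

View pics/scene4.png

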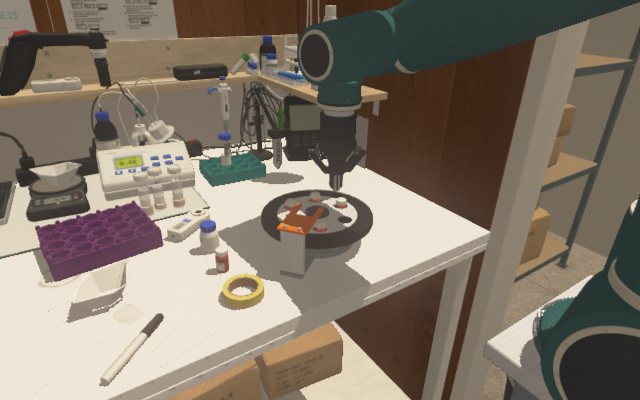

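View pics/top4.png

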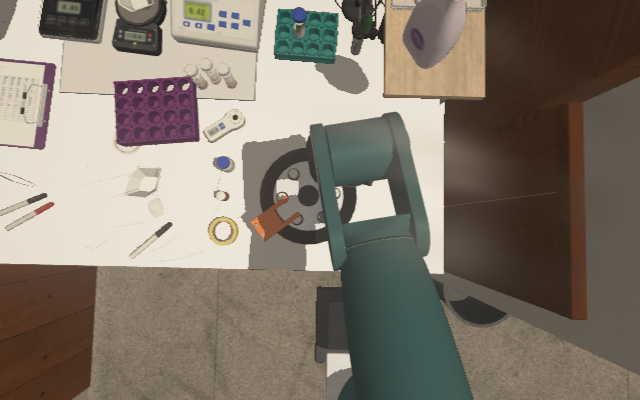

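```bash
python3 -m crank '1 -0.4 -0.4 0.5 0 0 0;1 0 0 0.4 0 0 0;1 0 0 0 0 0 0;1 0 0 0 0 0 0'
python3 -m crank '1 0 0 0.2 0 0 0;1 0 0 0.2 0 0 0;1 0 0 0 0 0 0'
python3 - <<'E'
from h import *
s=ctrl.read_state(); print(s['ee_pos'],s['wrist_force'],s['clock'])
E
```

```text
clock: 4.33
ee_pos: [0.5857, 0.1283, 0.0867]
eef_rot: [[-0.941, 0.338, -0.001], [0.338, 0.941, -0.0], [0.001, -0.0, -1.0]]
wrist_force: [0.2, -0.9, 0.1]
width: 0.0002
clock: 4.58
ee_pos: [0.5858, 0.1285, 0.0829]
eef_rot: [[-0.941, 0.338, -0.0], [0.338, 0.941, -0.0], [0.0, -0.0, -1.0]]
wrist_force: [0.6, -0.3, 1.0]
width: 0.0003
[0.58579043 0.12853668 0.08286261] [ 0.60863684 -0.3101129   0.95030107] 4.5833
```

```bash
python3 -m crank '1 0 0 0 0 0 0;1 0 0 0 0 0 0;1 0 0 0 0 0 0;1 0 0 0 0 0 0;1 0 0 0 0 0 0;1 0 0 0 0 0 0;1 0 0 0 0 0 0;1 0 0 0 0 0 0' >/dev/null
python3 -m crank '1 0 0 0 0 0 0;1 0 0 0 0 0 0;1 0 0 0 0 0 0;1 0 0 0 0 0 0;1 0 0 0 0 0 0;1 0 0 0 0 0 0;1 0 0 0 0 0 0;1 0 0 0 0 0 0' >/dev/null
python3 -m crank '1 0 0 0 0 0 0;1 0 0 0 0 0 0;1 0 0 0 0 0 0;1 0 0 0 0 0 0;1 0 0 0 0 0 0;1 0 0 0 0 0 0;1 0 0 0 0 0 0;1 0 0 0 0 0 0' >/dev/null
python3 -m crank '1 0 0 0 0 0 0;1 0 0 0 0 0 0;1 0 0 0 0 0 0;1 0 0 0 0 0 0;1 0 0 0 0 0 0;1 0 0 0 0 0 0;1 0 0 0 0 0 0;1 0 0 0 0 0 0' >/dev/null
python3 -m crank '1 0 0 0 0 0 0;1 0 0 0 0 0 0;1 0 0 0 0 0 0;1 0 0 0 0 0 0;1 0 0 0 0 0 0;1 0 0 0 0 0 0;1 0 0 0 0 0 0;1 0 0 0 0 0 0'
cat > look.py <<'E'
import sys
from h import *
k=sys.argv[1]
s=ctrl.read_state(); print(s['ee_pos'],s['wrist_force'])
for i in range(2):
    t=ctrl.read_state()['clock'];p=cam('scene',f'scene{k}.png' if i==0 else None); print(t,'scene',ang(p))
    t=ctrl.read_state()['clock'];p=cam('top',f'top{k}.png' if i==0 else None); print(t,'top',ang(p))
E
python3 look.py 5
```

```text
clock: 7.92
ee_pos: [0.5859, 0.1285, 0.0833]
eef_rot: [[-0.941, 0.338, -0.0], [0.338, 0.941, -0.0], [0.0, -0.0, -1.0]]
wrist_force: [0.3, 0.5, -0.3]
width: 0.0
[0.58591835 0.12850962 0.08327478] [ 0.31109923  0.48526712 -0.2802726 ]
7.9167 scene [(0.78, np.float64(0.0527), np.float64(31.5))]
8.0167 top [(0.97, np.float64(0.0712), np.float64(44.0))]
8.1167 scene []
8.2167 top [(0.81, np.float64(0.0636), np.float64(53.9))]
```

```bash
python3 -c "
import cv2
a=cv2.imread('pics/top5.png')[140:260,230:380];b=cv2.imread('pics/scene5.png')[160:280,240:390]
cv2.imwrite('pics/c5.png',cv2.resize(cv2.vconcat([a,b]),None,fx=2.5,fy=2.5,interpolation=cv2.INTER_CUBIC))"
```

```text
(no output)
```

View pics/c5.png

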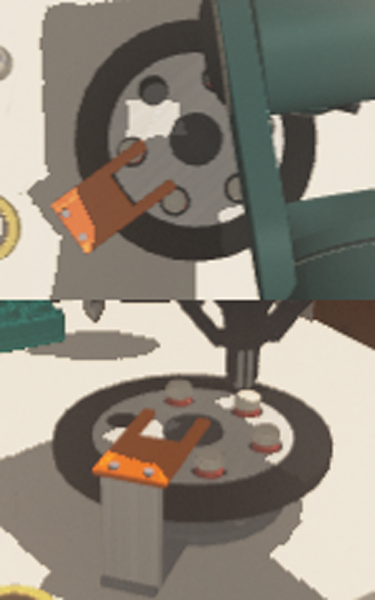

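```bash
python3 -m crank '1 0 0 0 0 0 0;1 0 0 0 0 0 0;1 0 0 0 0 0 0;1 0 0 0 0 0 0;1 0 0 0 0 0 0;1 0 0 0 0 0 0;1 0 0 0 0 0 0;1 0 0 0 0 0 0'>/dev/null
python3 -m crank '1 0 0 0 0 0 0;1 0 0 0 0 0 0;1 0 0 0 0 0 0;1 0 0 0 0 0 0;1 0 0 0 0 0 0;1 0 0 0 0 0 0;1 0 0 0.1 0 0 0;1 0 0 0.1 0 0 0' | egrep 'clo|ee_p|force'
python3 -m crank '1 0 0 0.1 0 0 0' | egrep 'clo|ee_p|force'
```

```text
clock: 9.65
ee_pos: [0.586, 0.1285, 0.0813]
wrist_force: [0.7, 1.0, 3.0]
clock: 9.73
ee_pos: [0.5863, 0.1286, 0.0806]
wrist_force: [1.9, -1.2, 6.7]
```

```bash
python3 look.py 6; python3 -c "from h import *;s=ctrl.read_state();print(s['clock'],s['wrist_force'])"
```

```text
[0.58626862 0.12855608 0.08059852] [ 1.90906512 -1.24699985  6.72033701]
9.7333 scene [(0.66, np.float64(0.06), np.float64(118.1))]
9.8333 top [(0.67, np.float64(0.0655), np.float64(113.2))]
9.9333 scene [(0.87, np.float64(0.054), np.float64(112.2))]
10.0333 top [(0.93, np.float64(0.0679), np.float64(109.2))]
10.1333 [0.51363734 0.76740757 5.69280683]
```

```bash
cat > crop.py <<'E'
import sys
from h import *
k=sys.argv[1]
ims=[]
for n,(r,c) in (('top',(140,230)),('scene',(160,240))):
    p=cam(n); print(ctrl.read_state()['clock'],n,ang(p), [ (q['score'],q['xy']) for q in ctrl.pinpoint('slot',p)[:1]])
    ims.append(p['pixels'][r:r+120,c:c+150,::-1])
cv2.imwrite(f'pics/c{k}.png',cv2.resize(cv2.vconcat(ims),None,fx=2.5,fy=2.5,interpolation=cv2.INTER_CUBIC))
s=ctrl.read_state(); print(s['ee_pos'],s['wrist_force'])
E
python3 crop.py 7
```

```text
10.1833 top [(0.73, np.float64(0.0679), np.float64(111.0))] [(0.92, [286.4, 211.0])]
10.3333 scene [(0.8, np.float64(0.067), np.float64(120.4))] [(0.87, [309.1, 207.5])]
[0.58617233 0.12851839 0.08070782] [ 0.91565447 -1.30343302  4.96071091]
```

View pics/c7.png

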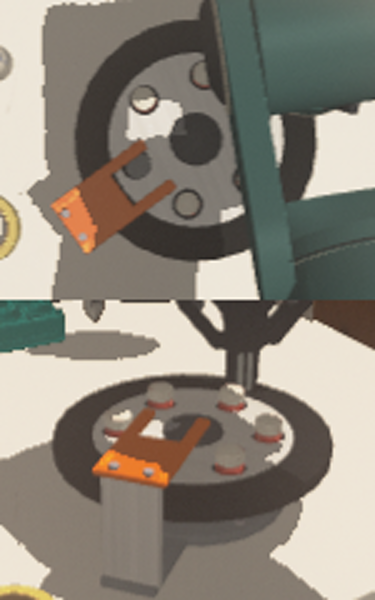

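The wheel has stopped with the hole a little short of the slot, partly under the left prong at top-crop (137,163). I'll use the jar caps at crop (144,98) and (187,204) to measure the angle.

Run:
```python
from h import *
p=cam('top')
def A(x,y,z,c=C):
    E=ray(p,(230+x/2.5,140+y/2.5),z)[:2]-c; return np.hypot(*E).round(4),np.degrees(np.arctan2(E[1],E[0])).round(1)
print('cap',ray(p,(230+195/2.5,140+138/2.5),.069))
for q in [(144,98,.075),(187,204,.075),(203,73,.075),(137,163,.06),(71,225,.098)]: print(q,A(*q))
# gate: prong tips midpoint, back-edge midpoint
for q in [((139+172)/2,(145+186)/2,.098),((55+92)/2,(205+248)/2,.098)]: print('gate',A(*q),ray(p,(230+q[0]/2.5,140+q[1]/2.5),.098))
```

```text
cap [0.53517125 0.21315572 0.069     ]
(144, 98, 0.075) (np.float64(0.0587), np.float64(53.8))
(187, 204, 0.075) (np.float64(0.0638), np.float64(176.1))
(203, 73, 0.075) (np.float64(0.0602), np.float64(-7.0))
(137, 163, 0.06) (np.float64(0.0593), np.float64(115.9))
(71, 225, 0.098) (np.float64(0.138), np.float64(128.2))
gate (np.float64(0.0445), np.float64(131.3)) [0.50707281 0.24794521 0.098     ]
gate (np.float64(0.137), np.float64(129.2)) [0.44988191 0.32063281 0.098     ]
```

```bash
python3 -m crank '1 -0.13 0.15 0.05 0 0 0;1 -0.25 0.32 0 0 0 0;1 -0.28 0.4 0 0 0 0;1 -0.27 0.42 0 0 0 0;1 -0.25 0.43 0 0 0 0;1 -0.18 0.36 0 0 0 0;1 -0.08 0.18 0 0 0 0;1 0 0 0 0 0 0'; python3 crop.py 8
```

```text
clock: 11.15
ee_pos: [0.6078, 0.1452, 0.0804]
eef_rot: [[-0.941, 0.338, 0.001], [0.338, 0.941, 0.0], [-0.001, 0.001, -1.0]]
wrist_force: [0.0, -0.7, 7.0]
width: -0.0003
11.2 top [(0.88, np.float64(0.064), np.float64(127.8))] [(0.63, [287.8, 209.0])]
11.35 scene [(0.77, np.float64(0.0659), np.float64(136.9))] [(0.74, [306.7, 210.6])]
[0.6074969  0.14496733 0.08041154] [ 0.15766767 -1.33204905  6.60474014]
```

View pics/c8.png

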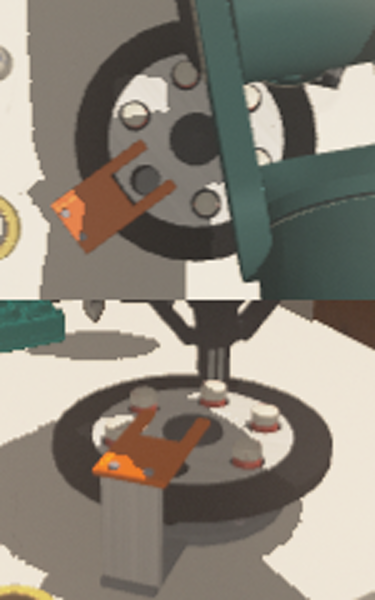

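The hole now shows between the prongs at top-crop (147,180), with jars at (134,114), (207,204) and (185,74).

```bash
python3 - <<'E'
from h import *
p=cam('top')
W=lambda x,y,z: ray(p,(230+x/2.5,140+y/2.5),z)[:2]
c=.5*(W(195,138,.069)+C)
j=[W(134,114,.075),W(207,204,.075),W(185,74,.075)]
for cc in (C,c): print([np.degrees(np.arctan2(*(q-cc)[::-1])).round(1) for q in j],np.degrees(np.arctan2(*(W(147,180,.06)-cc)[::-1])).round(1))
print('hole',W(147,180,.06),'slot',c+.062*np.array([np.cos(np.radians(130)),np.sin(np.radians(130))]))
E
python3 -m crank '1 0 0 -0.03 0 0 0;1 0 0 -0.03 0 0 0;1 0 0 -0.04 0 0 0;1 0 0 -0.05 0 0 0;1 0 0 -0.05 0 0 0;1 0 0 -0.1 0 0 0;1 0 0 -0.2 0 0 0;1 0 0 -0.5 0 0 0'
python3 -m crank '1 0 0 -1 0 0 0;1 0 0 -2 0 0 0;1 0 0 -2 0 0 0;1 0 0 0 0 0 0;1 0 0 0 0 0 0;1 0 0 0 0 0 0;1 0 0 0 0 0 0;1 0 0 0 0 0 0'
python3 crop.py 9
```

```text
[np.float64(71.0), np.float64(-167.3), np.float64(9.3)] 134.0
[np.float64(70.7), np.float64(-167.7), np.float64(9.8)] 133.1
hole [0.49466346 0.25785184] slot [0.49598279 0.26132261]
clock: 12.17
ee_pos: [0.6068, 0.1448, 0.0893]
eef_rot: [[-0.941, 0.338, -0.001], [0.338, 0.941, -0.0], [0.001, -0.001, -1.0]]
wrist_force: [-0.2, -0.0, -0.1]
width: 0.0003
clock: 12.83
ee_pos: [0.6068, 0.1449, 0.139]
eef_rot: [[-0.941, 0.338, -0.001], [0.338, 0.941, -0.0], [0.001, -0.001, -1.0]]
wrist_force: [-0.6, 0.1, -0.5]
width: -0.0001
12.8833 top [(0.67, np.float64(0.064), np.float64(123.6)), (0.51, np.float64(0.004), np.float64(163.9))] [(0.91, [287.8, 209.8])]
13.0333 scene [(0.69, np.float64(0.0601), np.float64(130.8))] [(0.59, [308.9, 210.0])]
[0.60708426 0.14491549 0.13958252] [ 0.31109175  0.03098532 -0.49171059]
```

View pics/c9.png

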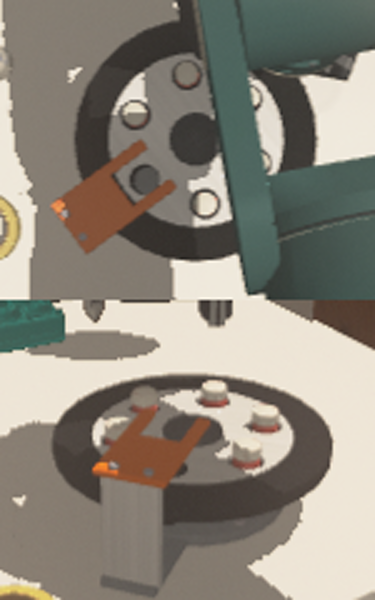

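Hole at about 131° from the jars, against about 129–133° for the gate. I'll wait and check that it isn't creeping.

```bash
python3 - <<'E'
from h import *
a=cam('scene')['pixels'].copy(); np.save('a.npy',a)
E
for i in 1 2 3; do python3 -m crank '1 0 0 0 0 0 0;1 0 0 0 0 0 0;1 0 0 0 0 0 0;1 0 0 0 0 0 0;1 0 0 0 0 0 0;1 0 0 0 0 0 0;1 0 0 0 0 0 0;1 0 0 0 0 0 0'|grep clock; done
python3 - <<'E'
from h import *
a=np.load('a.npy').astype(int);b=cam('scene')['pixels'].astype(int)
d=abs(a-b).max(2)[190:260,260:375]; print(d.max(),(d>25).sum())
E
python3 crop.py 10
```

```text
clock: 13.85
clock: 14.52
clock: 15.18
43 4
15.2833 top [(0.86, np.float64(0.065), np.float64(124.6))] [(0.82, [288.3, 211.1])]
15.4333 scene [(0.63, np.float64(0.0607), np.float64(134.2))] [(0.64, [309.8, 212.2])]
[0.60713456 0.14490758 0.13982871] [ 0.05565304 -0.25541697  0.24869287]
```

View pics/c10.png

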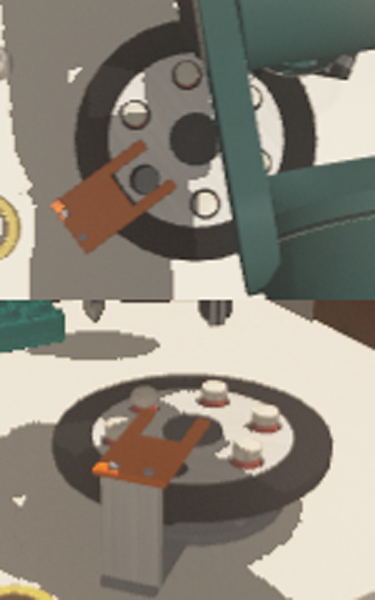

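The picture is unchanged over 2 s: the jars sit at the same pixels and the hole at top-crop (147,180) is centred between the prongs. Handing in.

```bash
python3 -c "
from plant import ctrl
print(ctrl.close_job())"
```

```text
the job is handed in; nothing more can be done
None
```

I stopped the carousel by pressing the closed fingertips lightly on the rubber band. It came to rest about 15° short, so I dragged the wheel round by the band until the empty hole sat under the slot. I then let go gently, raised the fingers about 60 mm clear, and handed the job in shortly after 15 s on the robot's clock. The highest force I read was about 7 N.

**Position:** the jar caps put the hole at about 131° round the axis. The gate read between about 128° and 133°, depending on how it was measured. That is an offset of about 3 mm, against the 15 mm allowed.

**Stillness:** two pictures about 2 s apart showed essentially no change over the wheel. The wrist force was near zero, so nothing was being touched.

**Disagreement:** the network's own hole readings scattered, at 124–125° from the top camera and 131–134° from the scene camera. Most of that is still within tolerance, and I relied on the jar positions and the picture instead.

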